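# Run a printed elephant under the scanner on its rolling bed and brake at the mark

## Task

Run the print bed with the standing elephant along its rails under the scanner head in one smooth pass, at a steady 0.14 m/s or so while the print passes under the head, and then brake it gently to rest with its pointer at the mark clip, standing still there for a few seconds, without hitting an end stop, jolting the bed or toppling or shifting the print. The bed rolls almost freely and the two rubber pads are on soft springs that throw it back: push and brake it with the fingers between the pads, without driving a pad hard against its bracket, touching nothing of the bed but the pads and never wedging both pads at once, and leave the fingers clear of it at the end. Leave the other things on the table alone.

Things in the scene. Friction and masses are not known exactly. Their poses are not given: they have to be found in the camera images.
- stand: Fixed stand: steel base plate 320 x 800 x 14 mm (x -150 to 170 mm) with two level rails along y, stops at both ends; a column at its far side holds a white scanner head over the rails, underside 240 mm above the table. Origin on the table under the rails; y is the direction of travel, x points away from the robot (yaw within 0.12 rad).
- bed (a joint): Travel of the bed along stand +y, m; starts at rest at 0. Stops are hit at -0.015 and 0.46. It is under the scanner from 0.08 to 0.22. Bed with brackets and pads: nominally 2.9 kg (hidden variation 30 %) plus print 0.2 kg. Bearing drag nominally only 0.25 N s/m plus 0.015 N: let go, it rolls on to the stop. Level.
- lead_pad: Black rubber pad on spring plungers in front of the bracket ahead (+y): gives way 42 mm along y, soft spring 35 N/m with hardly any damping, no preload. Pushing it to +y speeds the bed up. Face 92 mm along x, 60 mm high, 55 to 115 mm above the table. Origin mid-face; unpressed at stand x = -113 mm, y = joint - 0.19 + 0.085 m, z = 85 mm. 8 mm thick.
- trail_pad: The same sprung pad on the bracket behind, facing the lead pad, 170 mm apart unpressed (stand y = joint - 0.19 - 0.085 m, mid-face); gives way to -y. It runs up on fingers slower than the bed: holding back brakes, but the spring throws the bed back again. The gap between the pads is open above and to the robot, ends at the plate's edge (stand x = -58 mm); base plate 14 mm high below.
- pointer (a point): Tip of the small steel pointer in the middle of the bed's far (+x) edge, 58 mm above the table. It moves with the bed; it reads stand x = 157 mm, y = joint - 0.19 m.
- mark_clip: Black mark clip, 30 x 30 mm with an upright 6 mm fin, fixed on the scale strip at the stand's far side, at a different place each run, parallel to the stand. Origin under its fin's middle plane (clip y = 0), 20 mm above the table. The bed is on the mark when the pointer has the clip's y along the travel (joint reading then between 0.30 and 0.40).
- plate_centre (a point): Middle of the top of the moving bed: dark gold plate 186 x 220 mm, top 70 mm above the table, with two upright aluminium brackets (98 mm along x, 14 mm thick, top 115 mm above the table, flush with the pads') on its robot side at both ends, which carry the sprung pads. Axes as the stand's. Stand x = 35 mm, y = joint - 0.19 m. Plate and brackets are not to be touched.
- elephant: White printed elephant, about 170 mm long across the travel, 125 mm high, standing loose on its four feet near the middle of the plate (nominally 0.22 kg). Origin on the plate between its feet, z up. It slips or topples if the bed is jolted.
- spool: Full grey filament spool lying flat, 150 mm across, 48 mm high, on the right. Bystander.
- scraper: Spatula lying on the table on the robot's right, in front of the stand. Bystander.
- glue_jar: Closed jar, 56 mm across, 75 mm high, on the left. Bystander.
- parts_tray: Grey open tray 120 x 160 x 35 mm, on the right. Bystander.
- screwdriver: Screwdriver lying on the left. Bystander.
- test_print: Small white test print, 30 mm square, 45 mm high, between the robot and the stand. Bystander.

How it is judged (in metres and radians):
On the way, in this order (a step that is already met when the one before it is completed fails the run):
1. the bed runs under the scanner at 0.09 to 0.20 m/s inside the scan zone (0.08 to 0.22 m) for 0.4 s without a break (value of joint bed between 0.08 and 0.22 m and velocity of joint bed between 0.09 and 0.2 m/s), for 0.4 s.
2. the bed rests at the mark, pointer within 12 mm of the clip, for 2 s (y of pointer in the frame of mark_clip between -0.012 and 0.012 m and value of joint bed between 0.2 and 0.45 m and velocity of joint bed between -0.012 and 0.012 m/s and angle between elephant's own z axis and vertical below 0.15 rad and horizontal distance between elephant and plate_centre below 0.035 m and z of elephant in the frame of plate_centre between -0.01 and 0.01 m), for 2 s.
At the end, for the whole second after the job is handed in: The bed stands still (under 12 mm/s) with its pointer within 12 mm of the mark clip along the travel, the elephant upright (within 0.15 rad) on the plate, its origin within 35 mm of the plate's centre, and the fingers clear (all of step 2); the robot touches nothing.
It fails at once if the bed strikes an end stop or runs faster than 0.27 m/s (value of joint bed above 0.457 m or value of joint bed below -0.0135 m or velocity of joint bed above 0.27 m/s).
It fails at once if a pad is struck or pressed with more than 8 N, or the fingers wedge both pads at once (contact force between any of lead_pad, trail_pad and anything else above 8 N or contact force between each of lead_pad, trail_pad and anything else above 0.5 N).
It fails at once if the robot touches the bed anywhere but on the pads, or the print (contact force between any of elephant, bed_c0, bed_c1, bed_c2, bed_c3, bed_c4, bed_c5, bed_c6, bed_c7 and the fingers above 1 N or contact force between any of elephant, bed_c0, bed_c1, bed_c2, bed_c3, bed_c4, bed_c5, bed_c6, bed_c7 and the arm above 1 N).
It fails at once if the print topples (angle between elephant's own z axis and vertical above 0.3 rad).
It fails at once if a bystander is disturbed (distance of any of spool, scraper, glue_jar, parts_tray, screwdriver, test_print from where it was at the start of the episode above 0.04 m).
It also fails if it takes over 38 s, if anything falls off the work surface, if the arm or the gripper's body presses on something with over 40 N, if the wrist force passes 120 N, or if a joint passes its speed limit or range.

## Robot

A 7-joint arm with a two-finger parallel gripper is mounted at the origin on the work surface. World frame = base frame: x ahead of the robot, y to its left, z up, the work surface at z = 0. Lengths are in m, angles in degrees, forces in N, time in s.
With the tool pointing down it reaches from about 0.4 to 0.925 m from the base axis. Payload 5.6 kg.
Tool frame: the origin (TCP) lies midway between the tips of the shut fingers; the grasp point (between the pads) lies 19 mm behind it (bot.pinch_z is the distance from the TCP to the grasp point, in m); z points along the fingers, y is the line along which they close (so a half turn about z gives the same grasp; the last joint's range is limited). The gripper opens to 85 mm and grips with 20 to 120 N. Pads are 22 mm wide; open, the fingers measure 114 mm over their backs; the gripper's body (76 mm by 85 mm) begins 54 mm behind the grasp point. The pads swing forward as they close: fully open they stand 13 mm farther back than shut.
Start: joints at [-78.896, 26.786, -0.665, 91.828, 0.344, 61.387, -3.226], TCP at [0.153, 0.632, 0.231] pointing down, gripper open.
Joint ranges: [-144.91, 144.91], [-17.63, 115.5], [-89.93, 88.59], [15.96, 139.68], [-74.01, 254.01], [8.47, 105.57], [-167.45, 167.45]. Speed limits (degrees/s): [147.25, 147.25, 180, 180, 180, 180, 180].

## Interface

Orientations are given as [roll, pitch, yaw] about the fixed x, y, z axes, in that order (R = Rz(yaw) Ry(pitch) Rx(roll)).
In Python, from plant import bot gives the robot as it stands.
- The arm moves only by the tool arm_command, never from a script. Its argument "deltas" is a list of rows, each a list of 3 entries, a list of its own where there are three numbers: the shift along the world's x, y, z in cm, then the turn, a rotation vector about the world's x, y, z in rad, then the finger opening in cm, from 0 to 8.54. A call has 1 to 20 rows; each row is the pose to reach, as a shift and turn from the pose commanded when the call began; what a row does not reach only later rows make up. A row lasts 1/8 s, in which the tool goes at most 62.5 mm and 10.7 degrees, less where a joint would pass 70% of its speed; a pose out of reach is approached as far as the arm can. A call with a gripper value outside its range is refused whole. The fingers move at their own pace and stop on an object; the grip force is fixed at half the most. Time passes only in rows, so rows that repeat a pose let the fingers close. It gives the time, the measured TCP pose, the force, the opening and the grip force at its end, in the units of the state.
- bot.sense(): the state, without advancing time (a new reading comes with each control period).
- bot.capture(name): name is "side" or "top" or "wrist"; returns a dict with "image" (420x560x3 uint8, blue, green, red), "z_map" (420x560 float32, m along the optical axis (not along the pixel's ray), 0 where there is no reading), "intrinsics" (3x3 intrinsics, pixels), "k1" (the pictures are not rectified: a ray, as slopes to the right and down, at radius r is drawn at 1 + k1 r^2 times it, then the intrinsics apply), "xyz" and "rotation" of the camera in the world. Camera axes: x right, y down, z forward; pixel columns grow to the right and rows downward; lengths in m; the calibration is good to about 2 mm. A picture is of the moment at which its call begins.
- bot.job_done(): hands the job in; it is judged then, once.
The state is a dict: "clock": time; "joint_positions": joint angles; "qvel": joint speeds; "effort": joint torques, N m; "tool_pos": TCP position; "orientation": TCP orientation; "force": force on the tool from outside, world axes, zero at the start; "moment": the same for the moment, N m; "opening": opening from 0.0 (shut) to 1.0 (fully open); "finger_force": force on a finger pad.
Only numpy, scipy, OpenCV 4.12 (cv2) and the standard library are available. Lean on these libraries where they do the work, as an engineer would, in place of code of your own. Each camera call takes 0.05 s, during which the arm holds its last target. There are 200 camera calls.

## Working session

There is one attempt and no reset: what is moved stays moved. The work goes in short steps, Python scripts to look and compute and a tool call to move; the robot and the scene stay as the last step left them, time stands still between calls to the robot, and variables do not carry over. Pictures are saved under pics/ and viewed, at most 10 in all, crops included, and the job is handed in when it is done.

Besides the shell and the picture viewer there is one more tool, called after "Call:" by a JSON object that holds its "fn" and its "kwargs", one argument or row to a line. arm_command: Moves the arm, as the interface text tells. Its arguments: {"type":"object","properties":{"deltas":{"type":"array"}},"required":["deltas"]}

```bash
mkdir -p pics; ls; cat > h.py <<'E'
import numpy as np, cv2
from plant import bot
def save(n,f):
    c=bot.capture(n); cv2.imwrite('pics/'+f+'.png',c['image']); np.savez('pics/'+f+'.npz',**c); return c
def pts(c,uv):
    uv=np.array(uv,float).reshape(-1,2);K=c['intrinsics']
    d=(uv-K[:2,2])/[K[0,0],K[1,1]];s=d.copy();k=float(c['k1'])
    for _ in range(20): s=d/(1+k*(s**2).sum(1,keepdims=True))
    return s
def world(c,uv,z=None):
    uv=np.array(uv,float).reshape(-1,2);s=pts(c,uv);r=np.c_[s,np.ones(len(s))]@c['rotation'].T
    if z is None:
        Z=c['z_map'][uv[:,1].round().astype(int),uv[:,0].round().astype(int)]
        return c['xyz']+r*Z[:,None]
    return c['xyz']+r*((z-c['xyz'][2])/r[:,2])[:,None]
def cloud(c):
    v,u=np.mgrid[:420,:560];return world(c,np.c_[u.ravel(),v.ravel()]).reshape(420,560,3)
E
python3 - <<'E'
from h import *
for n in('top','side'):
    c=save(n,n+'0');print(n,c['xyz'],c['rotation'].round(2).tolist(),c['k1'])
print(bot.sense())
E
```

```text
pics
top [ 0.42398795 -0.01871326  1.60709577] [-175.98, 0.55, -90.14] 0.04063612605716332
side [-0.14439314 -0.88001364  0.68666664] [-118.44, 0.17, -36.95] -0.006928709187981629
{'clock': 0.1, 'joint_positions': array([-78.89588811,  26.83073444,  -0.6650823 ,  91.87631145,
         0.34285586,  61.3864819 ,  -3.22803514]), 'qvel': array([-0.00779956, -0.06505474, -0.02122074, -0.22740274,  0.05012594,
        0.04333252, -0.01124176]), 'effort': array([ 7.84126169e-04, -5.33524346e+01,  2.15653708e-02, -2.51969147e+01,
        1.14937755e-02,  4.29952037e-03, -2.52818114e-05]), 'tool_pos': array([0.15242569, 0.63135391, 0.23043125]), 'orientation': array([-1.79908633e+02,  5.68995802e-03,  1.66426020e+02]), 'force': array([-0.69938711,  0.62424879, -0.2928904 ]), 'moment': array([-0.01196546, -0.01161735,  0.00222158]), 'finger_force': 0.0, 'opening': 0.9982447626345258}
```

```bash
sed -i "s/^def save/from scipy.spatial.transform import Rotation as Ro\ndef save/; s/c\['rotation'\].T/Ro.from_euler('xyz',c['rotation'],degrees=True).as_matrix().T/" h.py; python3 -c "
from h import *
c=dict(np.load('pics/top0.npz'));P=cloud(c)
for uv in [(280,210),(100,50),(450,380)]: print(P[uv[1],uv[0]])"
```

```text
[0.52843901 0.0088697  0.01548326]
[ 1.45951879  1.00598201 -0.74132748]
[-0.03030162 -0.54013869  0.14038008]
```

View pics/top0.png

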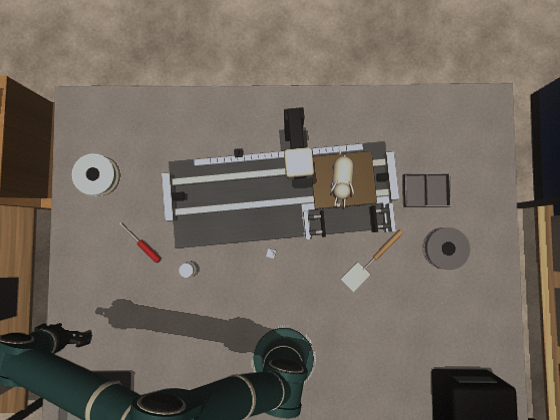

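View pics/side0.png

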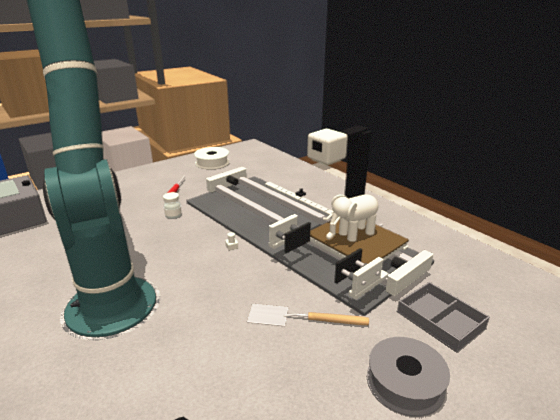

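```bash
python3 - <<'E'
from h import *
c=dict(np.load('pics/top0.npz'));P=cloud(c);im=c['image'].astype(int)
X,Y,Z=P[...,0],P[...,1],P[...,2]
v,u=np.mgrid[:420,:560]
hsv=cv2.cvtColor(c['image'],cv2.COLOR_BGR2HSV)
def rect(m):
    q=P[m][:,:2];r=cv2.minAreaRect((q*1000).astype(np.float32));return np.round(r[0],1),np.round(r[1],1),round(r[2],2),len(q),P[m][:,2].mean().round(4)
roi=(u>160)&(u<405)&(v>130)&(v<255)
# base plate
b=roi&(abs(Z-.014)<.005)&(im.max(2)<90); b=cv2.morphologyEx(b.astype(np.uint8),cv2.MORPH_OPEN,np.ones((3,3)))>0
print('base',rect(b))
g=roi&(hsv[...,1]>110)&(hsv[...,2]>50)&(abs(Z-.07)<.01)&(u>300)
print('gold',rect(g))
k=(abs(u-239)<9)&(abs(v-153)<9)
print('clip z');print(Z[147:161,232:247].round(3)); print(im[147:161,232:247].max(2))
# pads
for a in (300,365): print((Z[203:238:3,a:a+32:2]*1000).round().astype(int)); print(im[203:238:3,a:a+32:2].max(2))
cv2.imwrite('pics/crop0.png',cv2.resize(c['image'][135:255,160:410],None,fx=3.2,fy=3.2,interpolation=cv2.INTER_CUBIC))
E
```

```text
base (array([615.1,  10.3]), array([372.7, 795.9]), 5.31, 5378, np.float64(0.0142))
gold (array([ 631.4, -214.2]), array([181.4, 216.9]), 5.09, 1636, np.float64(0.0703))
clip z
[[-0.003  0.001  0.003 -0.004 -0.001 -0.002  0.003  0.001  0.002 -0.003
   0.009 -0.    -0.002  0.006  0.003]
 [-0.    -0.003 -0.005  0.002 -0.002 -0.002 -0.003  0.034  0.031  0.034
  -0.005  0.009  0.002 -0.002  0.004]
 [ 0.004 -0.003  0.028  0.032  0.032  0.036  0.041  0.032  0.031  0.033
   0.032 -0.002  0.001 -0.002  0.001]
 [ 0.002 -0.001  0.021  0.036  0.026  0.044  0.046  0.034  0.026  0.038
   0.027  0.005 -0.002 -0.003 -0.001]
 [ 0.    -0.004  0.033  0.034  0.032  0.033  0.045  0.029  0.031  0.031
   0.03   0.002 -0.006 -0.002 -0.002]
 [ 0.005 -0.004  0.032  0.031  0.027  0.039  0.047  0.034  0.025  0.032
   0.032  0.006 -0.003 -0.002 -0.01 ]
 [ 0.001  0.003  0.003  0.026  0.025  0.024  0.033  0.035  0.031  0.037
   0.034  0.004  0.001  0.001 -0.   ]
 [-0.003  0.003  0.006  0.025  0.037  0.027  0.03   0.035  0.028  0.03
   0.028  0.017  0.007  0.006  0.018]
 [ 0.009  0.011  0.019  0.031  0.032  0.031 
[... 4450 characters left out ...]
 109 105  60 182 188 136 125]
 [ 76  78  49  27  31  45 118 120  59  70  73  72 115 191 117 131]
 [ 77  77  51  28  31  32  97  70  44  50  78  48  58 191 163 126]
 [ 77  76  82  28  27  38  78  77  79  51 194  60  45 190 189 129]
 [ 78  79  79  27  29  37  78  77  75  48 190  70  57 184 191 124]
 [ 77  78  78  34  29  39  78  79  79  48 168  85  62 182 190 133]
 [ 78  80  80  40  28  37  52  72  68  57  59  62  62 180 188 145]
 [ 79  79  80  54  26  32  47 120 103  57  57  62  54 127 189 123]
 [ 86 112 110  74  29  32  29 135 135 118  66 185  55  57 192 162]
 [134 134 134 136 135 136 137 133 132 130 131 130 131 129 136  89]
 [131 135 132 133 131 131 132 131 130 129 132 133 134 109 115 166]]
```

View pics/crop0.png

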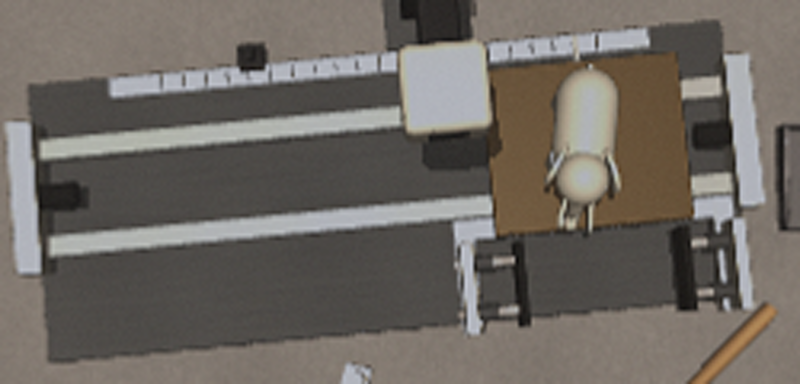

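```bash
cat >> h.py <<'E'
def gold(c):
    hsv=cv2.cvtColor(c['image'],cv2.COLOR_BGR2HSV)
    return (hsv[...,0]>8)&(hsv[...,0]<24)&(hsv[...,1]>90)&(hsv[...,2]>25)
v,u=np.mgrid[:420,:560]
YAW=np.radians(5.2); O=np.array([.5793,-.0282])
def st(p,yaw=None,o=None):
    a=YAW if yaw is None else yaw; d=p[...,:2]-(O if o is None else o)
    return np.stack([d[...,0]*np.cos(a)+d[...,1]*np.sin(a),-d[...,0]*np.sin(a)+d[...,1]*np.cos(a)],-1)
def wd(s): return O+np.array([s[0]*np.cos(YAW)-s[1]*np.sin(YAW),s[0]*np.sin(YAW)+s[1]*np.cos(YAW)])
def plane(c,z): return world(c,np.c_[u.ravel(),v.ravel()],z).reshape(420,560,3)
def edges(c,x0=-.045,x1=.005):
    S=st(plane(c,.07)); m=gold(c)&(S[...,0]>x0)&(S[...,0]<x1)&(abs(S[...,1])<.37)
    lo=[];hi=[];wl=[]
    for r in range(420):
        q=np.sort(S[r][m[r],1])
        if len(q)>15: lo.append(q[0]);hi.append(q[-1])
    return np.median(lo)-.0017,np.median(hi)+.0017,len(lo)
E
python3 - <<'E'
from h import *
c=dict(np.load('pics/top0.npz'));im=c['image']
W=plane(c,.014)
# near edge of base: per column last dark pixel
g=cv2.cvtColor(im,cv2.COLOR_BGR2GRAY).astype(float)
q=[]
for k in range(180,300,2):
    col=g[215:260,k]; d=np.diff(cv2.GaussianBlur(col[:,None],(1,3),0)[:,0]); r=215+d.argmax()+.5
    q.append(world(c,[(k,r)],.014)[0,:2])
q=np.array(q);p=np.polyfit(q[:,1],q[:,0],1)
for _ in range(3):
    e=q[:,0]-np.polyval(p,q[:,1]);ok=abs(e)<.004;p=np.polyfit(q[ok,1],q[ok,0],1)
print('yaw near edge',np.degrees(-np.arctan(p[0])),ok.sum(),'x stand of edge',st(np.array([[np.polyval(p,-.03),-.03]])))
# gold edges fit
S=st(plane(c,.07));m=gold(c)&(u>300)&(u<385)&(v>145)&(v<215)
r=cv2.minAreaRect((plane(c,.07)[m][:,:2]*1000).astype(np.float32));print(r)
print('gold x range',np.percentile(S[m],[1,99],axis=0))
print('edges band',edges(c), edges(c,.06,.1))
d=(g<75)&(abs(u-238)<8)&(v>146)&(v<158)
s=st(world(c,np.c_[u[d],v[d]],.032));print('clip',s.mean(0),s.min(0),s.max(0),d.sum())
s=st(world(c,[(238,150)],.046));print('fin',s)
print('ptr',st(world(c,[(340.3,148),(340.3,151)],.058)))
# elephant, head
P=cloud(c);T=st(P);h=(P[...,2]>.2)&(abs(u-299)<20)&(abs(v-162)<20);print('head',T[h].min(0),T[h].max(0),P[h][:,2].max())
for n,a in(('lead',(310,330)),('trail',(365,386))):
    k=(P[...,2]>.1)&(P[...,2]<.13)&(im.max(2)<60)&(u>a[0])&(u<a[1])&(v>195)&(v<245);print(n,np.percentile(T[k],[3,50,97],axis=0),k.sum())
E
```

```text
yaw near edge 5.467910056137039 56 x stand of edge [[-0.14909774  0.01176152]]
((631.93212890625, -214.11831665039062), (185.60740661621094, 217.98199462890625), 5.192805767059326)
gold x range [[-0.05552223 -0.29725658]
 [ 0.12650048 -0.08360238]]
edges band (np.float64(-0.2978802172920321), np.float64(-0.08169703275282804), 17) (np.float64(-0.29768997048993834), np.float64(-0.09142542822867727), 13)
clip [0.17507665 0.17397163] [0.1610597 0.1585654] [0.18876923 0.18949808] 69
fin [[0.18107095 0.17206652]]
ptr [[ 0.15081925 -0.19418248]
 [ 0.14003909 -0.19309007]]
head [-0.15381304 -0.07293039] [0.13287631 0.02352402] 1.6070957666261316
lead [[-0.15306635 -0.10533761]
 [-0.11206478 -0.10105887]
 [-0.07061844 -0.09747889]] 72
trail [[-0.15402643 -0.28275657]
 [-0.11048999 -0.27742947]
 [-0.06812027 -0.27412471]] 83
```

Call:
{"fn": "arm_command", "kwargs": {
  "deltas": [
    [[2.7,-2.2,0],[0,0,-0.06],0],
    [[5.7,-6.2,0],[0,0,-0.13],0],
    [[8.7,-11.2,0],[0,0,-0.2],0],
    [[11.7,-15.7,0],[0,0,-0.26],0],
    [[14.7,-20.2,0],[0,0,-0.33],0],
    [[17.7,-24.7,0],[0,0,-0.39],0],
    [[20.7,-29.2,0],[0,0,-0.46],0],
    [[23.2,-33.7,0],[0,0,-0.52],0],
    [[25.2,-38.2,0],[0,0,-0.59],0],
    [[26.7,-43.2,0],[0,0,-0.65],0],
    [[27.7,-48.2,0],[0,0,-0.72],0],
    [[28.7,-53.2,0],[0,0,-0.78],0],
    [[29.7,-58.2,0],[0,0,-0.85],0],
    [[30.2,-63.2,0],[0,0,-0.91],0],
    [[30.7,-68.2,0],[0,0,-0.98],0],
    [[31.2,-73.2,0],[0,0,-1.04],0],
    [[31.7,-77.7,0],[0,0,-1.11],0],
    [[32.4,-81.2,0],[0,0,-1.17],0],
    [[32.9,-83.5,0],[0,0,-1.241],0],
    [[32.9,-83.5,0],[0,0,-1.241],0]
  ]
}}

```text
clock: 2.6
tool_pos: [0.4814, -0.2044, 0.231]
orientation: [-180.0, 0.0, 95.1]
force: [-0.5, 0.2, -0.4]
opening: -0.001
finger_force: 0.0
```

Call:
{"fn": "arm_command", "kwargs": {
  "deltas": [
    [[0,0,-4],[0,0,0],0],
    [[0,0,-8],[0,0,0],0],
    [[0,0,-12],[0,0,0],0],
    [[0,0,-15.5],[0,0,0],0],
    [[0,0,-16.9],[0,0,0],0],
    [[0,0,-16.9],[0,0,0],0]
  ]
}}

```text
clock: 3.35
tool_pos: [0.4813, -0.2022, 0.062]
orientation: [-179.9, -0.1, 95.4]
force: [-0.0, 0.0, 0.2]
opening: -0.002
finger_force: 0.0
```

```bash
sed -i 's/^YAW=.*/YAW=np.radians(5.3); O=np.array([.5794,-.0282])/' h.py; python3 - <<'E'
from h import *
a=save('top','top1');b=save('side','side1')
print(edges(a),edges(dict(np.load('pics/top0.npz'))))
s=bot.sense();print(s['clock'],s['tool_pos'],st(s['tool_pos']),s['orientation'],s['force'])
cv2.imwrite('pics/v1.png',np.hstack([cv2.resize(a['image'][130:260,230:410],(540,390)),b['image'][100:360,180:440]][:1]+[cv2.resize(b['image'][130:330,180:420],(468,390))])[:,:1008][:, :].astype(np.uint8) if 0 else np.vstack([cv2.resize(a['image'][130:250,230:410],(450,300)),cv2.resize(b['image'][140:300,200:440],(450,300))]))
E
```

```text
(np.float64(-0.2978685022132551), np.float64(-0.08131849408806452), 17) (np.float64(-0.2978685022132551), np.float64(-0.08131849408806452), 17)
3.45 [ 0.48239725 -0.20308833  0.06337008] [-0.11274257 -0.16518043] [1.79898340e+02 2.42463596e-02 9.53515639e+01] [1.15723246 0.5093326  0.93324382]
```

View pics/v1.png

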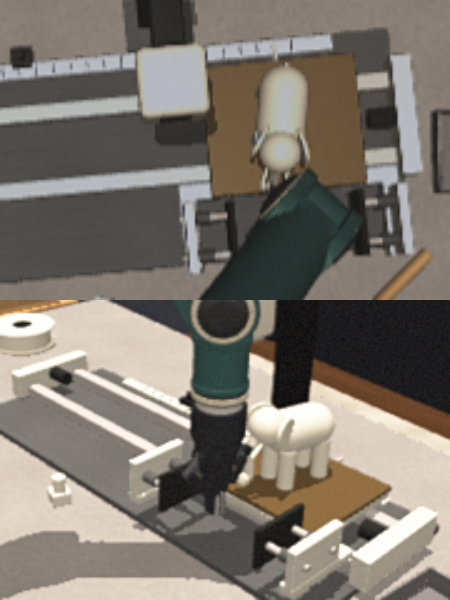

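Call:
{"fn": "arm_command", "kwargs": {
  "deltas": [
    [[-0.8,-0.08,0],[0,0,0],0],
    [[-1.7,-0.16,0],[0,0,0],0],
    [[-1.7,-0.16,0],[0,0,0],0],
    [[-1.73,0.14,0],[0,0,0],0],
    [[-1.78,0.74,0],[0,0,0],0],
    [[-1.87,1.63,0],[0,0,0],0],
    [[-1.95,2.58,0],[0,0,0],0],
    [[-2.04,3.52,0],[0,0,0],0]
  ]
}}

```text
clock: 4.45
tool_pos: [0.4611, -0.167, 0.0622]
orientation: [-180.0, -0.0, 95.4]
force: [0.7, 0.2, -0.7]
opening: -0.0
finger_force: 0.0
```

```bash
python3 - <<'E'
from h import *
s=bot.sense();print(s['clock'],st(s['tool_pos']),s['qvel'],s['tool_pos'])
E
```

```text
4.45 [-0.13063914 -0.12723032] [-8.93180311 -2.52793461  0.37134692  4.3569067   0.29960324 -2.17180951
 -7.71370476] [ 0.46107173 -0.16695359  0.0622193 ]
```

Call:
{"fn": "arm_command", "kwargs": {
  "deltas": [
    [[-0.09,0.95,0],[0,0,0],0],
    [[-0.18,1.89,0],[0,0,0],0],
    [[-0.26,2.84,0],[0,0,0],0],
    [[-0.35,3.78,0],[0,0,0],0],
    [[-0.44,4.73,0],[0,0,0],0],
    [[-0.53,5.68,0],[0,0,0],0],
    [[-0.61,6.62,0],[0,0,0],0],
    [[-0.7,7.57,0],[0,0,0],0],
    [[-0.79,8.51,0],[0,0,0],0],
    [[-0.85,9.21,0],[0,0,0],0],
    [[-0.88,9.51,0],[0,0,0],0]
  ]
}}

```text
clock: 5.82
tool_pos: [0.4523, -0.0723, 0.0623]
orientation: [-180.0, -0.0, 95.4]
force: [0.2, 0.0, -0.0]
opening: 0.001
finger_force: 0.0
```

```bash
cat > sim.py <<'E'
import numpy as np
def sim(fy,m,j0,v0,T,k=35.,c=.25,f=.015,w=.011,dt=.001):
    j,v=j0,v0;out=[]
    for i in range(int(round(T/dt))):
        y=fy(i*dt); F=0
        p=y+w-(j-.105); q=(j-.275)-(y-w)
        if p>0:F+=k*p
        if q>0:F-=k*q
        F-=c*v; F-=f*np.sign(v) if abs(v)>1e-5 else np.clip(F,-f,f)
        vn=v+F/m*dt
        if v*vn<0 and abs(F)<f: vn=0
        v=vn;j+=v*dt;out.append((j,v))
    return np.array(out)
E
python3 - <<'E'
from h import *
from sim import sim
t=[];J=[]
for i in range(5):
    t.append(bot.sense()['clock']);c=save('top','r%d'%i);e=edges(c);J.append(e);print(t[-1],np.round(e,4))
t=np.array(t)-4.45;s=bot.sense();print(s['clock'],st(s['tool_pos']))
J=np.array(J);ctr=(J[:,0]+J[:,1])/2+.1896;print('joint',ctr,'lo',J[:,0]+.2979,'hi',J[:,1]+.0813)
j=np.array([a for a in ctr]);p=np.polyfit(t,j,1);print('v',p)
def fy(x): return -.128+np.interp(x,[0,1.125,1.25,1.375],[0,.0855,.0925,.0955])
for m in(2.2,2.5,2.8,3.1,3.4,3.7,4.0):
    o=sim(fy,m,0,0,1.8);k=(t*1000).astype(int);print(m,(o[k,0]).round(4),o[k,1].round(4)[[0,-1]])
E
```

```text
5.825 [-0.1877  0.0292 17.    ]
5.875 [-0.1809  0.0355 17.    ]
5.925 [-0.1737  0.0426 17.    ]
5.975 [-0.1667  0.0492 17.    ]
6.025 [-0.1597  0.0557 17.    ]
6.075 [-0.13061992 -0.03301835]
joint [0.11032134 0.11690079 0.12400732 0.13085351 0.13760285] lo [0.11016746 0.11697404 0.1241629  0.13116307 0.13816482] hi [0.11047523 0.11682754 0.12385174 0.13054395 0.13704089]
v [ 0.13703148 -0.07818428]
2.2 [0.1199 0.1267 0.1336 0.1404 0.1473] [0.1391 0.1346]
2.5 [0.1169 0.1238 0.1308 0.1377 0.1448] [0.1414 0.1375]
2.8 [0.1138 0.1208 0.1279 0.135  0.1421] [0.1433 0.1397]
3.1 [0.1108 0.1179 0.125  0.1322 0.1394] [0.1447 0.1415]
3.4 [0.1078 0.1149 0.1221 0.1293 0.1366] [0.1458 0.1428]
3.7 [0.1048 0.1119 0.1192 0.1264 0.1338] [0.1464 0.1436]
4.0 [0.1018 0.109  0.1163 0.1235 0.1309] [0.1467 0.1441]
```

```bash
python3 - <<'E'
from sim import sim; import numpy as np
from scipy.optimize import fsolve
def prof(d,vf,nb):  # rows: ramp 1, then vf rows; d = displacement after 2 rows
    inc=[d/3,2*d/3]+[vf*.125]*nb+[vf*.06,vf*.02]+[0]*6
    return np.r_[0,np.cumsum(inc)]
def run(d,vf,nb,m=3.1,v=.1362,j=.1445,c=.27,T=2.6,w=.011):
    y=prof(d,vf,nb);tt=np.arange(len(y))*.125
    return sim(lambda x:-.0325+np.interp(x,tt,y),m,j,v,T,c=c,w=w)
for nb in(15,):
    def g(p):
        o=run(p[0],p[1],nb,T=2.1);return [o[-1,0]-.364,(o[-1,1]-.002)*.5]
    p,_,ok,_=fsolve(g,[.012,.066],full_output=1,epsfcn=1e-4);print(nb,p,ok,prof(*p,nb).round(4)*100)
    o=run(*p,nb,T=3);q=prof(*p,nb)
    for t in range(0,3000,125):print(t,o[t].round(4),'comp',round(o[t,0]-.275-(-.0325-.011+np.interp(t/1000,np.arange(len(q))*.125,q)),4))
    for kw in [{},dict(m=2.9),dict(m=3.3),dict(v=.134),dict(v=.139),dict(c=.35),dict(j=.1465),dict(w=.013)]: print(kw,run(*p,nb,T=2.1,**kw)[-1].round(4))
E
```

```text
15 [0.02757565 0.05108519] 1 [ 0.    0.92  2.76  3.4   4.03  4.67  5.31  5.95  6.59  7.23  7.87  8.5
  9.14  9.78 10.42 11.06 11.7  12.34 12.64 12.74 12.74 12.74 12.74 12.74
 12.74 12.74]
0 [0.1446 0.1362] comp -0.0869
125 [0.1615 0.1341] comp -0.0792
250 [0.1782 0.1321] comp -0.0809
375 [0.1945 0.13  ] comp -0.0709
500 [0.2107 0.128 ] comp -0.0612
625 [0.2265 0.126 ] comp -0.0517
750 [0.2422 0.1241] comp -0.0424
875 [0.2576 0.1221] comp -0.0334
1000 [0.2727 0.1202] comp -0.0247
1125 [0.2876 0.1183] comp -0.0162
1250 [0.3023 0.1164] comp -0.0079
1375 [0.3167 0.1145] comp 0.0002
1500 [0.3307 0.1072] comp 0.0077
1625 [0.3431 0.0902] comp 0.0138
1750 [0.3529 0.0666] comp 0.0172
1875 [0.3596 0.0406] comp 0.0175
2000 [0.3631 0.0167] comp 0.0146
2125 [ 0.364  -0.0009] comp 0.0092
2250 [ 0.3632 -0.0106] comp 0.0053
2375 [ 0.3616 -0.0155] comp 0.0026
2500 [ 0.3595 -0.017 ] comp 0.0006
2625 [ 0.3574 -0.0163] comp -0.0015
2750 [ 0.3554 -0.0155] comp -0.0035
2875 [ 0.3535 -0.0147] comp -0.0054
{} [0.364 0.002]
{'m': 2.9} [0.3629 0.0023]
{'m': 3.3} [0.3651 0.0021]
{'v': 0.134} [0.3656 0.01  ]
{'v': 0.139} [ 0.3616 -0.0061]
{'c': 0.35} [0.3649 0.0119]
{'j': 0.1465} [ 0.3625 -0.0018]
{'w': 0.013} [ 0.3605 -0.0018]
```

```bash
cat > opt.py <<'E'
from sim import sim; import numpy as np
from scipy.optimize import least_squares
def prof(d,vf,nb):
    inc=[d*.3,d*.7]+[vf*.125]*nb+[vf*.06,vf*.02]+[0]*12
    return np.r_[0,np.cumsum(inc)]
def run(d,vf,nb,m=3.1,v=.1362,j=.1445,c=.27,T=2.6,w=.011,y0=-.0325):
    y=prof(d,vf,nb);tt=np.arange(len(y))*.125
    return sim(lambda x:y0+np.interp(x,tt,y),m,j,v,T,c=c,w=w)
E
python3 - <<'E'
from opt import *
for nb in(14,16):
    def g(p):
        o=run(p[0],p[1],nb,T=2.6);return [o[-1,0]-.364,(o[-1,1]-.002)*.7]
    r=least_squares(g,[.012,.068],diff_step=.01,x_scale=[.01,.05]);p=r.x;q=prof(*p,nb);print(nb,p,r.cost,q.round(4)*100)
    o=run(*p,nb,T=3.3)
    for t in range(1000,3300,125):print(t,o[t].round(4),'comp',round(o[t,0]-.275-(-.0325-.011+np.interp(t/1000,np.arange(len(q))*.125,q)),4))
    for kw in [{},dict(m=2.9),dict(m=3.3),dict(v=.134),dict(v=.139),dict(c=.35),dict(j=.1465),dict(w=.013)]: print(kw,run(*p,nb,T=2.6,**kw)[-1].round(4))
E
```

```text
14 [-0.00706714  0.07238209] 2.817485578361461e-20 [ 0.   -0.21 -0.71  0.2   1.1   2.01  2.91  3.82  4.72  5.63  6.53  7.44
  8.34  9.25 10.15 11.06 11.96 12.39 12.54 12.54 12.54 12.54 12.54 12.54
 12.54 12.54 12.54 12.54 12.54 12.54 12.54]
1000 [0.2727 0.1202] comp -0.006
1125 [0.2876 0.1183] comp -0.0002
1250 [0.3021 0.1128] comp 0.0053
1375 [0.3155 0.1004] comp 0.0096
1500 [0.327  0.0833] comp 0.0121
1625 [0.3363 0.0645] comp 0.0123
1750 [0.3432 0.0473] comp 0.0102
1875 [0.3483 0.0346] comp 0.0062
2000 [0.3521 0.0285] comp 0.001
2125 [0.3556 0.0268] comp 0.0001
2250 [0.3588 0.0245] comp 0.0019
2375 [0.3615 0.019 ] comp 0.0047
2500 [0.3634 0.0102] comp 0.0065
2625 [ 3.64e-01 -2.00e-04] comp 0.0071
2750 [ 0.3634 -0.0093] comp 0.0065
2875 [ 0.3618 -0.0167] comp 0.0049
3000 [ 0.3594 -0.0212] comp 0.0025
3125 [ 0.3566 -0.0219] comp -0.0003
3250 [ 0.3539 -0.0211] comp -0.003
{} [0.364 0.002]
{'m': 2.9} [0.3643 0.0024]
{'m': 3.3} [0.3637 0.001 ]
{'v': 0.134} [ 0.3643 -0.0052]
{'v': 0.139} [0.362  0.0117]
{'c': 0.35} [ 0.3649 -0.0039]
{'j': 0.1465} [0.3636 0.0083]
{'w': 0.013} [0.3616 0.0
[... 407 characters left out ...]
1025] comp 0.0096
1625 [0.342 0.084] comp 0.014
1750 [0.3511 0.0614] comp 0.0158
1875 [0.3573 0.0385] comp 0.0147
2000 [0.3608 0.0193] comp 0.0109
2125 [0.3624 0.0072] comp 0.0051
2250 [0.363  0.0038] comp -0.0016
2375 [0.3634 0.0031] comp -0.0047
2500 [0.3638 0.0025] comp -0.0055
2625 [0.3641 0.0019] comp -0.0052
2750 [0.3642 0.0012] comp -0.005
2875 [0.3644 0.0006] comp -0.0049
3000 [0.3644 0.    ] comp -0.0049
3125 [0.3644 0.    ] comp -0.0049
3250 [0.3644 0.    ] comp -0.0049
{} [0.364 0.002]
{'m': 2.9} [0.3638 0.0033]
{'m': 3.3} [0.3644 0.0008]
{'v': 0.134} [0.3675 0.0046]
{'v': 0.139} [0.3596 0.    ]
{'c': 0.35} [0.3682 0.0071]
{'j': 0.1465} [0.3618 0.0013]
{'w': 0.013} [0.3598 0.0013]
```

Call:
{"fn": "arm_command", "kwargs": {
  "deltas": [
    [[-0.04,0.48,0],[0,0,0],0],
    [[-0.15,1.58,0],[0,0,0],0],
    [[-0.21,2.31,0],[0,0,0],0],
    [[-0.28,3.04,0],[0,0,0],0],
    [[-0.35,3.77,0],[0,0,0],0],
    [[-0.42,4.5,0],[0,0,0],0]
  ]
}}

```text
clock: 6.82
tool_pos: [0.4481, -0.0273, 0.0623]
orientation: [180.0, 0.0, 95.3]
force: [0.8, -0.1, 0.2]
opening: -0.003
finger_force: 0.0
```

```bash
cat > re.py <<'E'
from h import *
from opt import *
t=bot.sense()['clock'];c=save('top','r6');e=edges(c);s=bot.sense()
j=(e[0]+e[1])/2+.1896
print(t,e,j,s['clock'],st(s['tool_pos']),'vavg',(j-.1376)/(t-6.025))
va=(j-.1376)/(t-6.025); a=.016; v=va-a*(t-6.025)/2-a*.05; j1=j+.05*v; print('now',j1,v)
def prof(d,vf,nb):
    return np.r_[0,np.cumsum([d]+[vf*.125]*nb+[vf*.06,vf*.02]+[0]*14)]
y0=-.0325+.0452
def run(d,vf,nb,m=3.1,v=v,j=j1,c=.27,T=1.9,w=.011):
    y=prof(d,vf,nb);tt=np.arange(len(y))*.125
    return sim(lambda x:y0+np.interp(x,tt,y),m,j,v,T,c=c,w=w)
for nb in(11,12):
    def g(p):
        o=run(p[0],p[1],nb);return [o[-1,0]-.364,(o[-1,1]-.002)*.7]
    r=least_squares(g,[.008,.0586],diff_step=.01,x_scale=[.01,.05]);p=r.x;q=prof(*p,nb);print(nb,p,r.cost,q.round(4)*100)
    o=run(*p,nb,T=2.6)
    for k in range(0,2600,250):print(k,o[k].round(4),'comp',round(o[k,0]-.275-(y0-.011+np.interp(k/1000,np.arange(len(q))*.125,q)),4))
    for kw in [{},dict(m=2.9),dict(m=3.3),dict(v=v+.002),dict(v=v-.002),dict(j=j1+.002),dict(w=.013)]: print(kw,run(*p,nb,**kw)[-1].round(4))
E
python3 re.py
```

```text
Traceback (most recent call last):
  File "re.py", line 1, in <module>
    from h import *
  File "h.py", line 1, in <module>
    import numpy as np, cv2
  File "re.py", line 2, in <module>
    from opt import *
  File "opt.py", line 2, in <module>
    from scipy.optimize import least_squares
AttributeError: module 're' has no attribute 'compile' (consider renaming 're.py' since it has the same name as the standard library module named 're' and prevents importing that standard library module)
```

Name clash with the standard library; renaming (the clock did not advance).

```bash
mv re.py replan.py; rm -rf __pycache__; python3 replan.py
```

```text
6.825 (np.float64(-0.05456960784784515), np.float64(0.16102262612929466), 17) 0.24282650914072473 6.875 [-0.13071293  0.01402241] vavg 0.13153313642590594
now 0.24904316596202003 0.12433313642590596
11 [0.00985158 0.05959926] 1.7310912058402895e-22 [0.   0.99 1.73 2.48 3.22 3.97 4.71 5.46 6.2  6.95 7.69 8.44 9.18 9.54
 9.66 9.66 9.66 9.66 9.66 9.66 9.66 9.66 9.66 9.66 9.66 9.66 9.66 9.66
 9.66]
0 [0.2492 0.1243] comp -0.0275
250 [0.2798 0.1204] comp -0.0142
500 [0.3094 0.1166] comp 0.0005
750 [0.3364 0.0935] comp 0.0126
1000 [0.3543 0.0486] comp 0.0156
1250 [0.3613 0.0119] comp 0.0077
1500 [0.3628 0.004 ] comp -0.0057
1750 [0.3636 0.0028] comp -0.0096
2000 [0.3642 0.0015] comp -0.0091
2250 [3.644e-01 3.000e-04] comp -0.0089
2500 [0.3644 0.    ] comp -0.0089
{} [0.364 0.002]
{'m': 2.9} [0.3626 0.0022]
{'m': 3.3} [0.3654 0.0018]
{'v': np.float64(0.12633313642590596)} [0.3621 0.    ]
{'v': np.float64(0.12233313642590596)} [0.3659 0.0041]
{'j': np.float64(0.25104316596202003)} [0.3617 0.0013]
{'w': 0.013} [0.3597 0.0013]
12 [0.00985158 0.05959926] 1.7310912058402895e-22 [ 0.    0.99  1.73  2.48  3.22  3.97  4.71  5.46  6.2   6.95  7.69  8.44
  9.18  9.93 10.28 10.4  10.4  10.4  10.4  10.4  10.4  10.4  10.4  10.4
 10.4  10.4  10.4  10.4  10.4  10.4 ]
0 [0.2492 0.1243] comp -0.0275
250 [0.2798 0.1204] comp -0.0142
500 [0.3094 0.1166] comp 0.0005
750 [0.3364 0.0935] comp 0.0126
1000 [0.3543 0.0486] comp 0.0156
1250 [0.3613 0.0119] comp 0.0077
1500 [0.3628 0.004 ] comp -0.0057
1750 [0.3636 0.0028] comp -0.0159
2000 [0.3642 0.0015] comp -0.0165
2250 [3.644e-01 3.000e-04] comp -0.0163
2500 [0.3644 0.    ] comp -0.0163
{} [0.364 0.002]
{'m': 2.9} [0.3626 0.0022]
{'m': 3.3} [0.3654 0.0018]
{'v': np.float64(0.12633313642590596)} [0.3621 0.    ]
{'v': np.float64(0.12233313642590596)} [0.3659 0.0041]
{'j': np.float64(0.25104316596202003)} [0.3617 0.0013]
{'w': 0.013} [0.3597 0.0013]
```

Call:
{"fn": "arm_command", "kwargs": {
  "deltas": [
    [[-0.09,0.99,0],[0,0,0],0],
    [[-0.16,1.73,0],[0,0,0],0],
    [[-0.23,2.47,0],[0,0,0],0],
    [[-0.3,3.21,0],[0,0,0],0],
    [[-0.37,3.95,0],[0,0,0],0],
    [[-0.44,4.69,0],[0,0,0],0],
    [[-0.5,5.44,0],[0,0,0],0],
    [[-0.57,6.17,0],[0,0,0],0],
    [[-0.64,6.92,0],[0,0,0],0],
    [[-0.71,7.66,0],[0,0,0],0],
    [[-0.78,8.4,0],[0,0,0],0],
    [[-0.85,9.14,0],[0,0,0],0],
    [[-0.92,9.89,0],[0,0,0],0],
    [[-0.95,10.24,0],[0,0,0],0],
    [[-0.96,10.36,0],[0,0,0],0]
  ]
}}

```text
clock: 8.75
tool_pos: [0.4385, 0.0759, 0.0623]
orientation: [180.0, 0.0, 95.3]
force: [-0.1, -0.1, -0.1]
opening: 0.004
finger_force: 0.0
```

```bash
python3 - <<'E'
from h import *
for i in range(4):
    t=bot.sense()['clock'];c=save('top','q%d'%i);e=edges(c);print(t,np.round(e,4),(e[0]+e[1])/2+.1896,e[0]+.2979)
print(st(bot.sense()['tool_pos']))
a=c['image'][130:250,160:390];cv2.imwrite('pics/v2.png',cv2.resize(a,None,fx=3.4,fy=3.4,interpolation=cv2.INTER_CUBIC))
E
```

```text
8.75 [ 0.0625  0.2791 17.    ] 0.3604391220720803 0.3604366786045268
8.8 [ 0.0629  0.2791 17.    ] 0.3606038235179796 0.36076608149632544
8.85 [ 0.0631  0.2791 17.    ] 0.36071117952888254 0.36098079351813134
8.9 [ 0.0632  0.2794 17.    ] 0.36091635098544333 0.36109536328233643
[-0.13067034  0.11629672]
```

View pics/v2.png

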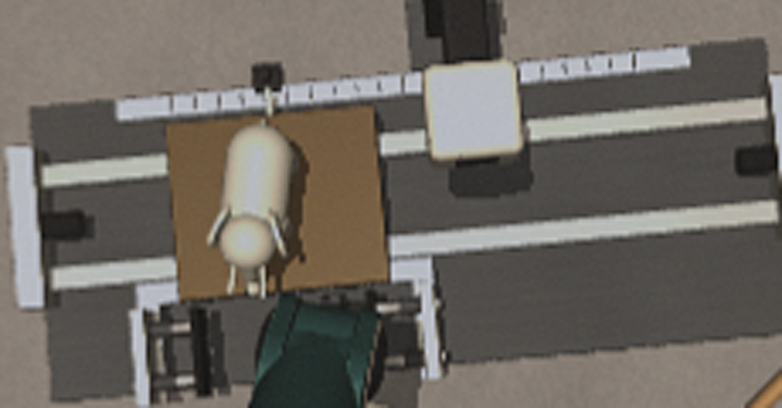

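Call:
{"fn": "arm_command", "kwargs": {
  "deltas": [
    [[-0.1,1,0],[0,0,0],0],
    [[-0.25,2.5,0],[0,0,0],0],
    [[-0.4,4,0],[0,0,0],0],
    [[-0.5,5,0],[0,0,0],0],
    [[-0.5,5,0],[0,0,0],0],
    [[-0.5,5,1],[0,0,0],0],
    [[-0.5,5,3],[0,0,0],0],
    [[-0.5,5,6],[0,0,0],0],
    [[-0.5,5,9],[0,0,0],0],
    [[-0.5,5,12],[0,0,0],0],
    [[-0.5,5,14],[0,0,0],0],
    [[-0.5,5,14],[0,0,0],0],
    [[-0.5,5,14],[0,0,0],0],
    [[-0.5,5,14],[0,0,0],0],
    [[-0.5,5,14],[0,0,0],0],
    [[-0.5,5,14],[0,0,0],0]
  ]
}}

```text
clock: 10.95
tool_pos: [0.4334, 0.1255, 0.2019]
orientation: [-180.0, 0.0, 95.3]
force: [0.3, 0.3, -0.7]
opening: -0.001
finger_force: 0.0
```

```bash
python3 - <<'E'
from h import *
for i in range(3):
    t=bot.sense()['clock'];c=save('top','z%d'%i);e=edges(c);print(t,np.round(e,4),(e[0]+e[1])/2+.1896)
g=cv2.cvtColor(c['image'],cv2.COLOR_BGR2GRAY)
d=(g<75)&(abs(u-238)<8)&(v>146)&(v<158);print('clip',st(world(c,np.c_[u[d],v[d]],.032)).mean(0))
print(st(world(c,[(238,150)],.046)))
P=plane(c,.058);S=st(P)
for r in range(152,164):
    print(r,g[r,230:250], S[r,238].round(4))
w=save('side','side2');cv2.imwrite('pics/v3.png',cv2.resize(c['image'][140:175,215:265],None,fx=12,fy=12,interpolation=cv2.INTER_NEAREST))
E
```

```text
10.95 [ 0.0641  0.2806 17.    ] 0.3619443305117638
11.0 [ 0.0641  0.2806 17.    ] 0.3619443305117638
11.05 [ 0.0641  0.2806 17.    ] 0.3619443305117638
clip [0.17595096 0.17343358]
[[0.18127141 0.17175947]]
152 [129 128 124 123  61  40  42  48  42  28  47  45  40  83 126 128 123 121
 125 127] [0.1715 0.1713]
153 [130 125 126 122  59  40  43  38  33  31  48  45  36  80 126 125 122 121
 122 119] [0.1679 0.1716]
154 [127 125 129 121  54  48  46  40  39  39  47  45  38  88 130 133 130 131
 143 146] [0.1643 0.1719]
155 [103  93 121 116  79  44  43  50  91  62  48  45  64 166 146 174 171 172
 178 180] [0.1607 0.1722]
156 [165 161 170 172 157  31  30  73 168  76  34  34  76 192 151 190 187 187
 187 187] [0.1571 0.1725]
157 [162 168 190 189 183 107 107 105 189 132 158 155 161 186 121 188 186 184
 185 187] [0.1535 0.1729]
158 [142 151 188 185 186 173 169 140 189 172 156 158 193 183 108 190 187 186
 186 189] [0.1499 0.1732]
159 [167 114 189 187 186 189 184 148 184 159 125 135 192 186 113 194 190 191
 190 191] [0.1463 0.1735]
160 [182 131 192 189 190 190 188 177 184 141 126 132 172 167 117 151 148 132
 132 133] [0.1427 0.1738]
161 [188 155 169 151 150 148 146 134 170 169  89  85 113 107  89  90  87  72
  72  71] [0.1391 0.1741]
162 [127 108 109  91  90  90  90  84 167 187  64  44  75  72  69  60  62  57
  60  65] [0.1355 0.1745]
163 [ 72  71  73  71  60  61  54  64 121 145  58  58  84  80  82  81  88  82
  86  81] [0.1319 0.1748]
```

View pics/v3.png

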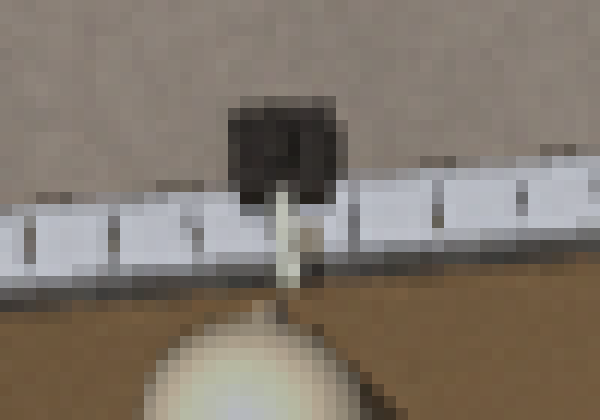

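Call:
{"fn": "arm_command", "kwargs": {
  "deltas": [
    [[0,0,1],[0,0,0],0],
    [[0,0,2],[0,0,0],0],
    [[0,0,2],[0,0,0],0],
    [[0,0,2],[0,0,0],0],
    [[0,0,2],[0,0,0],0],
    [[0,0,2],[0,0,0],0],
    [[0,0,2],[0,0,0],0],
    [[0,0,2],[0,0,0],0],
    [[0,0,2],[0,0,0],0],
    [[0,0,2],[0,0,0],0],
    [[0,0,2],[0,0,0],0],
    [[0,0,2],[0,0,0],0],
    [[0,0,2],[0,0,0],0],
    [[0,0,2],[0,0,0],0],
    [[0,0,2],[0,0,0],0],
    [[0,0,2],[0,0,0],0]
  ]
}}

```text
clock: 13.15
tool_pos: [0.4335, 0.1258, 0.2223]
orientation: [180.0, 0.0, 95.3]
force: [0.3, -0.1, -0.4]
opening: -0.001
finger_force: 0.0
```

```bash
python3 -c "
from h import *
print(edges(save('top','f')),bot.sense()['clock']);print(bot.job_done())"
```

```text
(np.float64(0.06407023066607591), np.float64(0.2806184303574517), 17) 13.2
the job is handed in; nothing more can be done
None
```

The job is handed in (no verdict was returned): the bed ran under the scanner at about 0.135 m/s and now stands still with its pointer about 2 mm from the mark clip, the elephant upright and the fingers lifted clear.

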